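Brush out the fixture cup, then hold the heavy-ended lever level over it

ROBOT

A 6-joint arm with a two-finger parallel gripper is mounted at the origin on a cart in front of the work surface, level with it; the furniture and walls round the work are solid. World frame = base frame: x ahead of the robot, y to its left, z up, the work surface at z = 0. Lengths are in m, angles in rad, forces in N, time in s.
With the tool pointing down it reaches from about 0.4 to 0.825 m from the base axis. Payload 7 kg.
Tool frame: the origin (TCP) lies midway between the tips of the shut fingers; the grasp point (between the pads) lies 19 mm behind it; z points along the fingers, y is the line along which they close (so a half turn about z gives the same grasp; the last joint's range is limited). The gripper opens to 88 mm and grips with 3 to 60 N. Pads are 19 mm wide; open, the fingers measure 130 mm over their backs; the gripper's body (78 mm by 193 mm) begins 47 mm behind the grasp point.
Start: joints at [0.288, 0.359, 0.012, 0, -1.224, -0.288], TCP at [0.675, -0, 0.227] pointing down, gripper open.
Joint ranges: [-3.07, 3.07], [-1.43, 2.12], [-1.02, 1.25], [-3.03, 1.67], [-3.05, -0], [-3.03, 3.03]. Speed limits (rad/s): [2.39, 2.39, 3.01, 3.14, 3.14, 3.14].

INTERFACE

Orientations are given as [roll, pitch, yaw] about the fixed x, y, z axes, in that order (R = Rz(yaw) Ry(pitch) Rx(roll)).
In Python, from station import arm gives the robot as it stands.
- The arm moves only by the tool servo_tool, never from a script. Its argument "deltas" is a list of rows, each a list of 7 numbers: the closure, from -1 (fully open) to 1 (shut), then the shift along the tool's x, y, z in mm, then the turn, a rotation vector about the tool's x, y, z in degrees. In form: [[gripper, x, y, z, ax, ay, az], ...]. A call has 1 to 20 rows; each row shifts and turns the commanded pose from where the row before left it, along the tool's axes as they then stand; what a row does not reach is not made up. A row lasts 1/12 s, in which the tool goes at most 41.7 mm and 7.16 degrees, less where a joint would pass 70% of its speed; a pose out of reach is approached as far as the arm can. A call is refused whole if a number of a shift passes 41.7 or a number of a turn 7.16, either way. A call with a gripper value outside its range is refused whole. The fingers move at their own pace and stop on an object; "squeeze" is the grip in N (left out, the last holds). Time passes only in rows, so rows that do not move let the fingers close. It gives the time, the measured TCP pose, the force, the opening and the grip force at its end, in the units of the state.
- arm.get_state(): the state, without advancing time (a new reading comes with each control period).
- arm.grab_frame(name): name is "scene" or "side" or "wrist"; returns a dict with "color" (420x560x3 uint8, red, green, blue), "K" (3x3 intrinsics, pixels), "position" and "orientation" of the camera in the world. Camera axes: x right, y down, z forward; pixel columns grow to the right and rows downward; lengths in m; the calibration is good to about 2 mm. A picture is of the moment at which its call begins. There is no depth.
- arm.job_done(): hands the job in; it is judged then, once.
Trained networks look in a picture, given as the dict that the camera call returned (one of the last four; its "shot" number tells which), for a name from the list of things; names that differ only in an ending like _2 or _b are one class to them, and where a whole thing is asked for, a point or a joint stands for the part that bears it (a point fixed in the world has none). Each returns a list of dicts, best first, with "conf" (0 to 1); they miss things now and then, are a little off and sometimes report something else, mostly with a low value. They report only what shows in the picture. A call takes as long as a camera call. They do not tell look-alikes from the thing itself.
- arm.recognise(query, picture): "at" ([x, y, z] in m, in the coordinates of the camera as it stood for that picture, good to about 4 mm: the middle of the surface that is visible of it).
The state is a dict: "t": time; "q": joint angles; "qd": joint speeds; "joint_efforts": joint torques, N m; "eef_pos": TCP position; "ee_rot": TCP orientation; "force": force on the tool from outside, world axes, zero at the start; "moment": the same for the moment, N m; "width": finger opening in m; "gripper_force": force on a finger pad.
Only numpy, scipy, OpenCV 4.12 (cv2) and the standard library are available. Lean on these libraries where they do the work, as an engineer would, in place of code of your own. Each camera call takes 0.05 s, during which the arm holds its last target. There are 200 camera calls.

TASK

Take the long brush from its holder and clean out the fixture's cup with it: push it down to the bottom and draw it up to the rim, twice over, then stand the brush back in its holder. Then lift the heavy-ended lever by its balance point and finish while holding it, level and still, about 4 cm above the fixture with its boss lined up over the cup and its pin over the hole: do not set it down or let go. Leave the other things where they stand.

Things in the scene. Friction and masses are not known exactly. Their poses are not given: they have to be found in the camera images.
- fixture: Fixed fixture: grey base plate 270x76x12 mm, an open round aluminium cup at one end, a square post with a hole in its top at the other. Origin on the table under the cup's axis; x runs from cup to post, z up. Cup: 68 mm across outside, 56 inside, rim 90 mm above the table, floor 60 mm below the rim. Post: 40x40 mm, top 90 mm above the table, 180 mm from the cup's axis.
- cup_rim (a point): Centre of the cup's mouth, at rim height, on the cup's axis; axes as the fixture's.
- hole_mouth (a point): Centre of the hole's mouth in the top of the post; the hole is 19 mm wide and 40 mm deep.
- lever: Loose steel lever, 0.4 to 0.8 kg, standing like a bridge: thick round boss (44 mm across, 46 high, 5 mm nut on top) and slim 12 mm pin, 180 mm apart, joined by a bar 14 mm wide whose underside is 32 and top 46 mm above the table. Origin: centre of the boss's underside; x from boss to pin, z up. Heavy at the boss: its balance point is in the bar 50 mm from the boss's axis, 28 mm from its side.
- pin_foot (a point): Centre of the foot of the lever's pin, level with the boss's underside, 180 mm from the boss's axis.
- holder: Fixed white round brush holder, 48 mm across (56 at its foot), 65 mm high, with a round bore 34 mm across open at the top; its floor is 8 mm above the table. Origin on the table under the bore's axis.
- brush: Loose bottle brush, 200 mm long, 60 g, standing bristles down in the holder's bore (may lean a few degrees). Origin: centre of the bristle end; z runs up along the brush. Rigid grey bristle head 26 mm across, 60 mm long; then a 6 mm wire stem; the wooden handle, about 18 mm across, lies 120 to 200 mm above the origin.
- tape_roll: Bystander, not to be disturbed: roll of tape lying flat, 68 mm across, 16 high.
- calculator: Bystander, not to be disturbed: desk calculator lying flat, 120x70x14 mm.
- cutter: Bystander, not to be disturbed: box cutter with a flat handle, lying, 110x24x16 mm.
- vial_2: Bystander, not to be disturbed: small capped glass vial, 25 mm across, 57 high.
- beaker_50: Bystander, not to be disturbed: glass beaker, 44 mm across, 56 high.
- small_bottle: Bystander, not to be disturbed: small brown bottle, 44 mm across, 95 high.
- petri_b: Bystander, not to be disturbed: petri dish, 90 mm across, 14 high.
Things that resemble listed ones, but are neither listed nor needed, are in the scene too. What is shaped like the brush but green or red is not meant.

How it is judged:
By the outcome, as a careful person would: the job done as asked, in the order asked, and still so for the second after the job is handed in, while the arm keeps its last pose, push and grip.
It also fails if it takes over 64 s, if anything falls off the work surface, if the arm or the gripper's body presses on something with over 40 N, if the wrist force passes 120 N, or if a joint passes its speed limit or range.

## Working session

There is one attempt and no reset: what is moved stays moved. The work goes in short steps, Python scripts to look and compute and a tool call to move; the robot and the scene stay as the last step left them, time stands still between calls to the robot, and variables do not carry over. Pictures are saved under pics/ and viewed, at most 10 in all, crops included, and the job is handed in when it is done.

Besides the shell and the picture viewer there is one more tool, called after "Request:" as a command line: name --pt "numbers of a row" for each row, then --argument value for the rest. servo_tool: Moves the arm, as the interface text tells. Its arguments: {"type":"object","properties":{"deltas":{"type":"array","items":{"type":"array","items":{"type":"number"}}},"squeeze":{"type":"number"}},"required":["deltas"]}

```bash
mkdir -p pics
cat > h.py <<'E'
import numpy as np, cv2
from station import arm
from scipy.spatial.transform import Rotation as R
def cam(f):
    o=np.array(f["orientation"],float)
    M=o if o.shape==(3,3) else R.from_euler('xyz',o).as_matrix()
    return M,np.array(f["position"],float),np.array(f["K"],float)
def grab(n,name=None):
    f=arm.grab_frame(n)
    if name: cv2.imwrite(f'pics/{name}.png',f["color"][:,:,::-1])
    return f
def w(f,p): M,c,K=cam(f); return M@np.array(p)+c
def proj(f,P):
    M,c,K=cam(f); q=K@(M.T@(np.array(P)-c)); return q[:2]/q[2]
def ray(f,u,v,z):
    M,c,K=cam(f); d=M@np.linalg.inv(K)@[u,v,1]; return c+d*(z-c[2])/d[2]
E
python3 - <<'E'
from h import *
np.set_printoptions(precision=3,suppress=True)
s=arm.get_state(); print(s)
for n in ["scene","side"]:
    f=grab(n,n+"0"); print(n,f["position"],f["orientation"])
    for q in ["fixture","cup_rim","hole_mouth","lever","pin_foot","holder","brush","tape_roll","calculator","cutter","vial_2","beaker_50","small_bottle","petri_b"]:
        for d in arm.recognise(q,f)[:3]:
            if d["conf"]>.2:
                p=w(f,d["at"]); print(q,round(d["conf"],2),p,proj(f,p).round())
E
```

```text
{'t': 0.0, 'q': array([ 0.288,  0.359,  0.011, -0.   , -1.224, -0.288]), 'qd': array([ 0.001,  0.001,  0.001,  0.   , -0.001, -0.001]), 'joint_efforts': array([ -0.001, -58.273,  29.306,   6.997,   0.007,  -0.   ]), 'eef_pos': array([ 0.675, -0.   ,  0.226]), 'ee_rot': array([ 3.14 , -0.   , -1.571]), 'force': array([-0.183, -0.342,  0.081]), 'moment': array([-0.039, -0.   ,  0.047]), 'gripper_force': 0.0, 'width': 0.08766012960100315}
scene [-0.41  -0.515  1.399] [-2.455 -0.01  -1.102]
fixture 0.6 [ 0.55  -0.254  0.012] [338. 247.]
cup_rim 0.87 [ 0.546 -0.254  0.011] [338. 248.]
hole_mouth 0.77 [ 0.549 -0.255  0.011] [339. 247.]
lever 0.77 [0.484 0.126 0.047] [229. 213.]
holder 0.8 [0.473 0.383 0.042] [164. 190.]
brush 0.7 [0.453 0.314 0.099] [175. 190.]
brush 0.63 [0.482 0.393 0.155] [158. 165.]
brush 0.43 [0.394 0.4   0.045] [147. 203.]
calculator 0.67 [0.748 0.219 0.01 ] [244. 162.]
cutter 0.69 [0.374 0.02  0.012] [240. 255.]
vial_2 0.4 [0.663 0.383 0.035] [194. 158.]
beaker_50 0.7 [0.754 0.064 0.036] [281. 170.]
small_bottle 0.42 [0.484 0.131 0.047] [227. 212.]
petri_b 0.71 [ 0.
[... 155 characters left out ...]
19  0.031] [317. 220.]
lever 0.96 [0.483 0.118 0.044] [292. 272.]
pin_foot 0.94 [0.481 0.122 0.041] [292. 274.]
pin_foot 0.46 [0.752 0.081 0.039] [213. 245.]
holder 0.63 [0.472 0.419 0.04 ] [233. 353.]
brush 0.95 [0.387 0.414 0.106] [273. 338.]
brush 0.86 [0.449 0.328 0.116] [265. 298.]
brush 0.8 [0.481 0.406 0.152] [229. 300.]
tape_roll 0.7 [0.683 0.06  0.009] [238. 256.]
calculator 0.67 [0.742 0.237 0.005] [183. 283.]
cutter 0.75 [0.372 0.027 0.01 ] [344. 276.]
vial_2 0.73 [0.666 0.397 0.033] [163. 320.]
vial_2 0.37 [0.741 0.237 0.008] [183. 283.]
beaker_50 0.75 [0.751 0.082 0.036] [213. 246.]
small_bottle 0.79 [ 0.52  -0.465  0.047] [346. 192.]
petri_b 0.29 [0.474 0.418 0.04 ] [232. 352.]
```

Run:
```python
import cv2
for n,r in (("scene0",(100,350,90,440)),("side0",(150,420,120,480))):
    i=cv2.imread(f"pics/{n}.png")[r[0]:r[1],r[2]:r[3]]
    cv2.imwrite(f"pics/{n}c.png",cv2.resize(i,(784,int(784*i.shape[0]/i.shape[1])),interpolation=cv2.INTER_CUBIC))
```

```text
(no output)
```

View pics/scene0c.png

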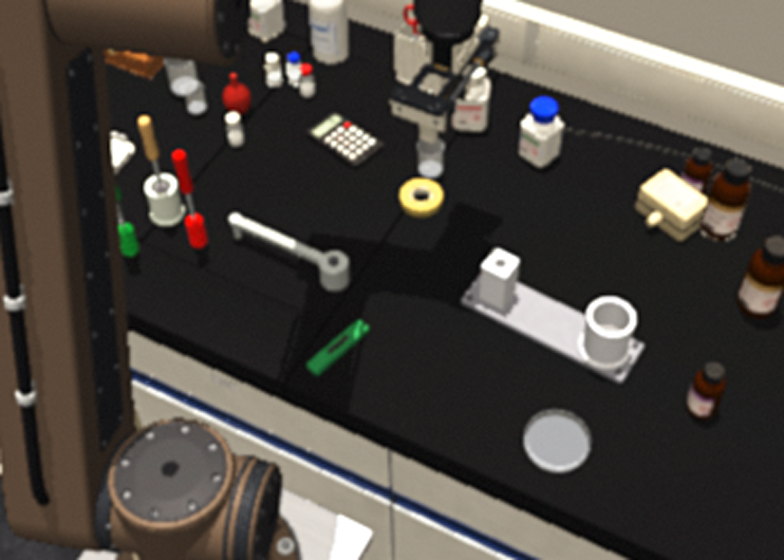

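View pics/side0c.png

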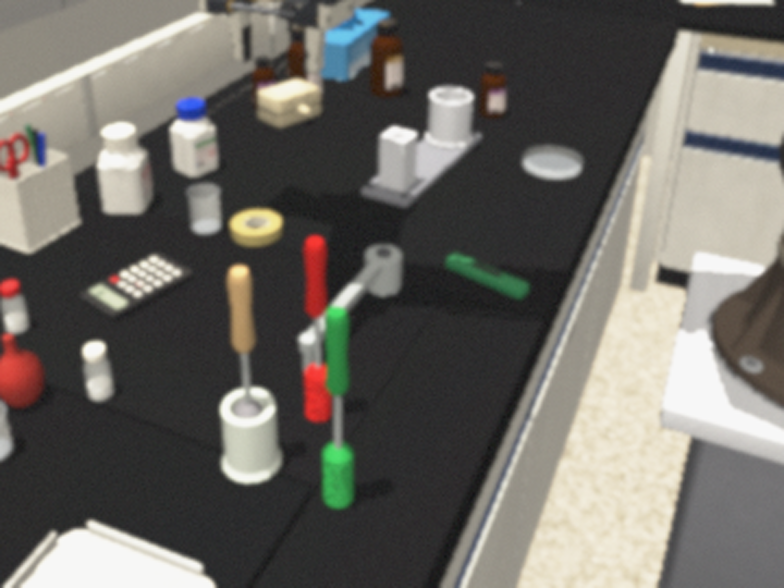

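The scene crop shows the wooden brush in the white holder at crop (150,150), with a red brush on its right and a green one on its left. The lever's boss is at (336,266) and its pin at (238,219). The post top is at (501,263) and the cup mouth at (610,317). The side crop agrees.

Run:
```python
from h import *
np.set_printoptions(precision=3,suppress=True)
f=grab("scene"); g=grab("side")
def sc(u,v,z): return ray(f,90+u/2.24,100+v/2.24,z)
k=784/360
def si(u,v,z): return ray(g,120+u/k,150+v/k,z)
print("cup",sc(610,317,.09),si(450,103,.09)); print("post",sc(501,263,.09),si(398,138,.09))
print("boss",sc(336,264,.051),si(383,255,.051)); print("pin",sc(238,219,.046),si(309,340,.046))
print("holder",sc(162,185,.065),si(249,404,.065)); print("brushtop",sc(146,119,.207),si(239,269,.207))
print("red",sc(180,155,.2),si(315,240,.2)); print("green",si(338,313,.2))
w_=grab("wrist","wrist0"); M,c,K=cam(w_); print(c,M,K)
s=arm.get_state(); Rt=R.from_euler('xyz',s["ee_rot"]).as_matrix()
print("cam in tool",Rt.T@(c-s["eef_pos"]),Rt.T@M)
```

```text
cup [ 0.55  -0.328  0.09 ] [ 0.537 -0.285  0.09 ]
post [ 0.567 -0.151  0.09 ] [ 0.559 -0.129  0.09 ]
boss [0.481 0.079 0.051] [0.479 0.104 0.051]
pin [0.492 0.261 0.046] [0.486 0.276 0.046]
holder [0.484 0.394 0.065] [0.479 0.4   0.065]
brushtop [0.486 0.394 0.207] [0.48  0.4   0.207]
red [0.453 0.313 0.2  ] [0.451 0.323 0.2  ]
green [0.385 0.41  0.2  ]
[ 0.675 -0.083  0.385] [[-1.    -0.     0.   ]
 [-0.     0.952  0.305]
 [-0.     0.305 -0.952]] [[304.781   0.    278.148]
 [  0.    304.781 209.535]
 [  0.      0.      1.   ]]
cam in tool [ 0.083 -0.    -0.158] [[ 0.    -0.952 -0.305]
 [ 1.     0.    -0.   ]
 [ 0.    -0.305  0.952]]
```

Request:
servo_tool --pt "-1 30 9 -9 0 0 0" --pt "-1 30 9 -9 0 0 0" --pt "-1 30 9 -9 0 0 0" --pt "-1 30 9 -9 0 0 0" --pt "-1 30 9 -9 0 0 0" --pt "-1 30 9 -9 0 0 0" --pt "-1 30 9 -9 0 0 0" --pt "-1 30 9 -9 0 0 0" --pt "-1 0 0 0 0 0 0" --pt "-1 0 0 0 0 0 0" --pt "-1 0 0 0 0 0 0"

```text
t: 2.57
eef_pos: [0.6028, -0.2401, 0.2984]
ee_rot: [3.142, 0.0, -1.572]
force: [-0.5, -1.1, -0.6]
width: 0.0875
gripper_force: 0.0
```

Run:
```python
from h import *
np.set_printoptions(precision=3,suppress=True)
f=grab("wrist","fix1"); s=arm.get_state(); print(s["t"],s["eef_pos"],s["ee_rot"],f["position"])
print([proj(f,p) for p in ([.545,-.31,.09],[.56,-.14,.09])])
for q in ["fixture","cup_rim","hole_mouth"]: print(q,[(round(d["conf"],2),w(f,d["at"])) for d in arm.recognise(q,f)[:2]])
```

```text
2.6167 [ 0.603 -0.24   0.298] [ 3.141  0.    -1.571] [ 0.603 -0.323  0.457]
[array([328.391, 123.589]), array([310.744, 256.442])]
fixture [(0.7, array([ 0.558, -0.26 ,  0.012])), (0.5, array([0.484, 0.072, 0.011]))]
cup_rim [(0.8, array([ 0.562, -0.254,  0.013]))]
hole_mouth [(0.82, array([ 0.557, -0.256,  0.013]))]
```

View pics/fix1.png

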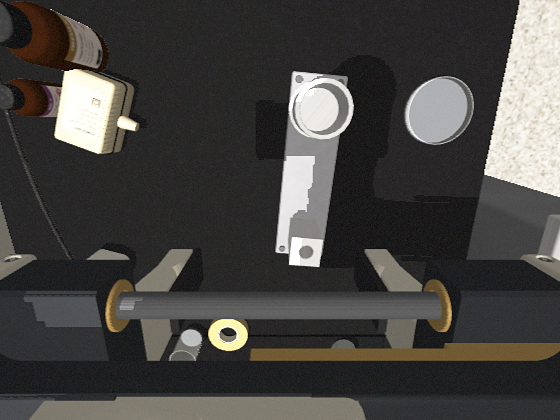

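The wrist view shows the cup mouth centred near (321,108) and the hole near (306,253). The petri dish is on the right and the tape and beaker are below.

Run:
```python
from h import *
np.set_printoptions(precision=4,suppress=True)
f=grab("wrist"); im=f["color"]; g=cv2.cvtColor(im,cv2.COLOR_RGB2GRAY)
sub=g[238:268,288:325]; 
m=(sub<125).astype(np.uint8); n,l,st,ce=cv2.connectedComponentsWithStats(m)
print([(st[i][4],ce[i]+[288,238]) for i in range(1,n) if st[i][4]>15])
cup=ray(f,321.5,107.5,.09); hole=ray(f,306,253,.09); print(cup,hole,np.linalg.norm(cup-hole))
v=im.copy()
def ov(c):
    for r in (.028,.034):
        P=[proj(f,c+[r*np.cos(a),r*np.sin(a),0]) for a in np.linspace(0,2*np.pi,60)]
        cv2.polylines(V,[np.round((np.array(P)-[270,60])*6).astype(int)],True,(0,0,255) if r<.03 else (0,255,0),1)
V=cv2.resize(v[60:160,270:370,::-1],None,fx=6,fy=6,interpolation=cv2.INTER_CUBIC); ov(cup); cv2.imwrite("pics/cupov.png",V)
```

```text
[(np.int32(192), array([311.4583, 260.5104]))]
[ 0.5542 -0.3268  0.09  ] [ 0.5665 -0.1442  0.09  ] 0.18296927192910267
```

View pics/cupov.png

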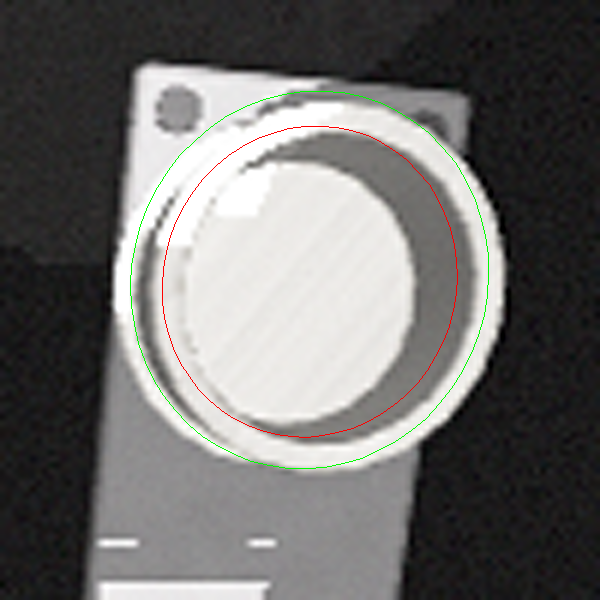

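Run:
```python
from h import *
np.set_printoptions(precision=4,suppress=True)
f=grab("wrist"); im=f["color"]
cup=ray(f,324.6,108.2,.09); h=ray(f,306,253,.09); print(cup,h)
d=(h-cup); print(np.linalg.norm(d)); d/=np.linalg.norm(d); e=np.array([-d[1],d[0],0]); hole=cup+.18*d; print(hole,np.degrees(np.arctan2(d[1],d[0])))
def pan(u,v): return cv2.resize(im[v:v+80,u:u+65,::-1],None,fx=6,fy=6,interpolation=cv2.INTER_CUBIC)
def pl(V,P,u,v,c): cv2.polylines(V,[np.round((np.array([proj(f,p) for p in P])-[u,v])*6+2.5).astype(int)],True,c,1)
A=pan(290,68); B=pan(275,215); t=np.linspace(0,2*np.pi,60)
ci=lambda c,r:[c+r*np.array([np.cos(a),np.sin(a),0]) for a in t]
pl(A,ci(cup,.028),290,68,(0,0,255)); pl(A,ci(cup,.034),290,68,(0,255,0))
pl(B,ci(hole,.0095),275,215,(0,0,255)); pl(B,[hole+.02*(a*d+b*e) for a,b in((1,1),(1,-1),(-1,-1),(-1,1))],275,215,(0,255,0))
base=cup*[1,1,0]+[0,0,.012]
cv2.imwrite("pics/ov2.png",np.hstack([A,B]))
```

```text
[ 0.5507 -0.3261  0.09  ] [ 0.5666 -0.1442  0.09  ]
0.1825241808998295
[ 0.5663 -0.1468  0.09  ] 85.00779379318543
```

View pics/ov2.png

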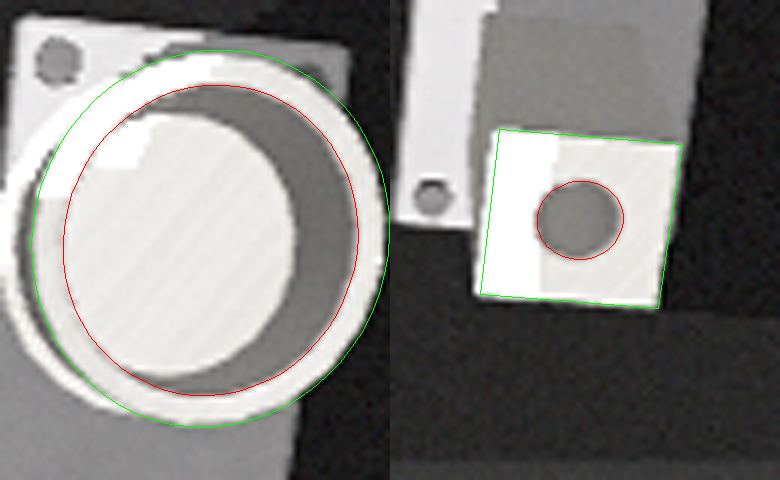

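The overlay fits: cup at (0.551,-0.326), hole at (0.566,-0.147), and they are 0.180 m apart. Next I look at the holder.

Request:
servo_tool --pt "-1 -20 4 -2 0 0 0" --pt "-1 -37 4 -2 0 0 0" --pt "-1 -37 4 -2 0 0 0" --pt "-1 -37 4 -2 0 0 0" --pt "-1 -37 4 -2 0 0 0" --pt "-1 -37 4 -2 0 0 0" --pt "-1 -37 4 -2 0 0 0" --pt "-1 -37 4 -2 0 0 0" --pt "-1 -37 4 -2 0 0 0" --pt "-1 -37 4 -2 0 0 0" --pt "-1 -37 4 -2 0 0 0" --pt "-1 -37 4 -2 0 0 0" --pt "-1 -37 4 -2 0 0 0" --pt "-1 -37 4 -2 0 0 0" --pt "-1 -37 4 -2 0 0 0" --pt "-1 -37 4 -2 0 0 0" --pt "-1 -37 4 -2 0 0 0" --pt "-1 -37 4 -2 0 0 0" --pt "-1 -20 0 0 0 0 0" --pt "-1 0 0 0 0 0 0"

```text
t: 4.53
eef_pos: [0.5297, 0.4335, 0.3327]
ee_rot: [3.14, -0.001, -1.567]
force: [-0.2, -1.0, -1.0]
width: 0.0877
gripper_force: 0.0
```

Request:
servo_tool --pt "-1 0 0 0 0 0 0" --pt "-1 0 0 0 0 0 0"

```text
t: 4.7
eef_pos: [0.5307, 0.4291, 0.3343]
ee_rot: [3.141, -0.001, -1.57]
force: [0.4, -0.1, 0.1]
width: 0.0874
gripper_force: 0.0
```

Run:
```python
from h import *
np.set_printoptions(precision=3,suppress=True)
f=grab("wrist","hold1"); s=arm.get_state(); print(s["t"],s["eef_pos"],s["ee_rot"],f["position"])
for q in ["brush","holder"]:
  for d in arm.recognise(q,f)[:4]: p=w(f,d["at"]); print(q,round(d["conf"],2),p,proj(f,p))
V=cv2.resize(f["color"][0:300,130:530,::-1],(800,600),interpolation=cv2.INTER_CUBIC); cv2.imwrite("pics/hold1c.png",V)
```

```text
4.75 [0.531 0.429 0.335] [-3.142 -0.    -1.571] [0.531 0.346 0.493]
brush 0.91 [0.397 0.4   0.146] [396.205 161.467]
brush 0.7 [0.484 0.395 0.172] [323.075 161.086]
holder 0.73 [0.489 0.387 0.061] [308.749 142.717]
```

View pics/hold1c.png

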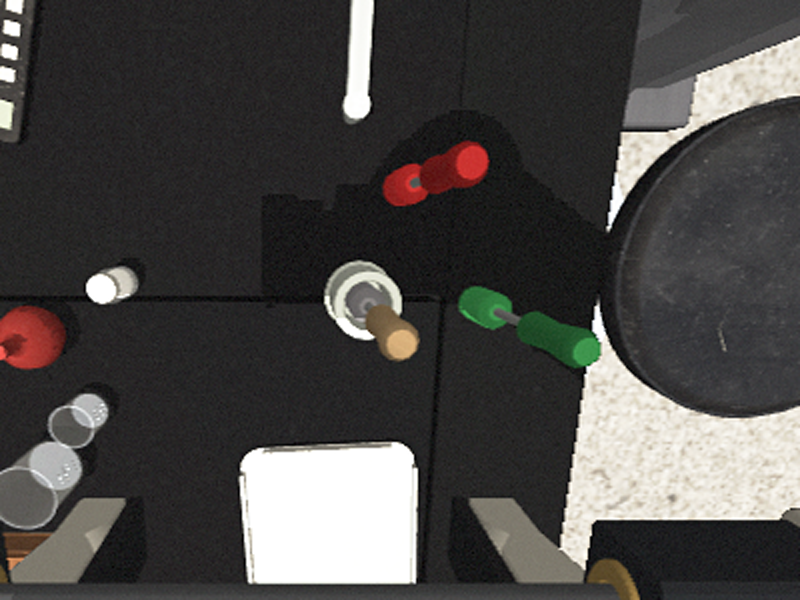

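The view shows the brush handle's top at crop (400,342) and the holder rim centred at (364,301). The red top is at (470,163) and the green top at (583,348).

Run:
```python
from h import *
np.set_printoptions(precision=4,suppress=True)
f=grab("wrist"); c=lambda u,v,z: ray(f,130+u/2,v/2,z)
print("top",c(400,342,.207),"hbot",c(374,311,.128),"rim",c(364,301,.065),"head",c(369,303,.07))
print("red",c(470,163,.2),"redb",c(402,187,.06),"green",c(583,348,.2),"pin",c(357,104,.046))
hol=c(364,301,.065)
V=cv2.resize(f["color"][110:190,270:370,::-1],None,fx=6,fy=6,interpolation=cv2.INTER_CUBIC)
def ci(p,r,col): cv2.polylines(V,[np.round((np.array([proj(f,p+r*np.array([np.cos(a),np.sin(a),0])) for a in np.linspace(0,6.28,50)])-[270,110])*6+2.5).astype(int)],True,col,1)
ci(hol,.024,(0,255,0));ci(hol,.017,(0,0,255));ci(c(400,342,.207),.009,(255,0,0))
cv2.imwrite("pics/hov.png",V)
```

```text
top [0.4825 0.3986 0.207 ] hbot [0.4854 0.3948 0.128 ] rim [0.4847 0.3964 0.065 ] head [0.4817 0.3972 0.07  ]
red [0.4542 0.3195 0.2   ] redb [0.4614 0.3221 0.06  ] green [0.392  0.4029 0.2   ] pin [0.4915 0.27   0.046 ]
```

View pics/hov.png

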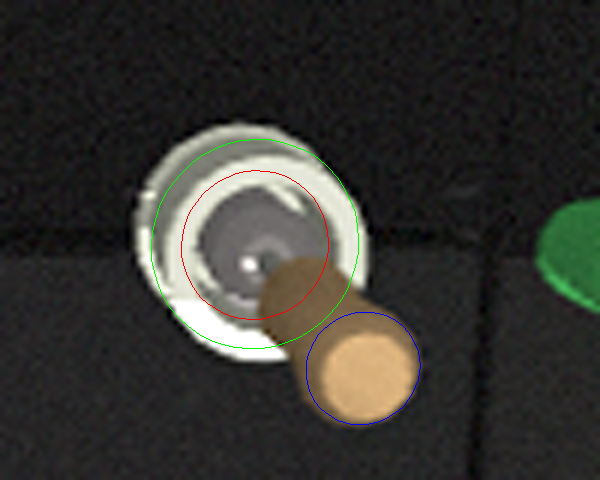

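Request:
servo_tool --pt "-0.2 9.5 16.5 0 0 0 0" --pt "-0.2 10 16.5 10 0 0 0" --pt "-0.2 10 16.5 31 0 0 0" --pt "-0.2 0 0 30 0 0 0" --pt "-0.2 0 0 30 0 0 0" --pt "-0.2 0 0 20 0 0 0" --pt "-0.2 0 0 0 0 0 0" --pt "-0.2 0 0 0 0 0 0"

```text
t: 5.57
eef_pos: [0.4817, 0.3986, 0.2137]
ee_rot: [3.141, -0.001, -1.571]
force: [0.2, -0.0, 1.1]
width: 0.0529
gripper_force: 0.0
```

Run:
```python
from h import *
np.set_printoptions(precision=4,suppress=True)
s=arm.get_state(); print(s["eef_pos"],s["width"])
A=grab("scene");B=grab("side")
a=A["color"][110:210,120:220,::-1]; b=B["color"][230:370,180:290,::-1]
a=cv2.resize(a,(400,400),interpolation=cv2.INTER_CUBIC); b=cv2.resize(b,(314,400),interpolation=cv2.INTER_CUBIC)
cv2.imwrite("pics/pre.png",np.hstack([a,b]))
```

```text
[0.4817 0.3986 0.2137] 0.052911951831945386
```

View pics/pre.png

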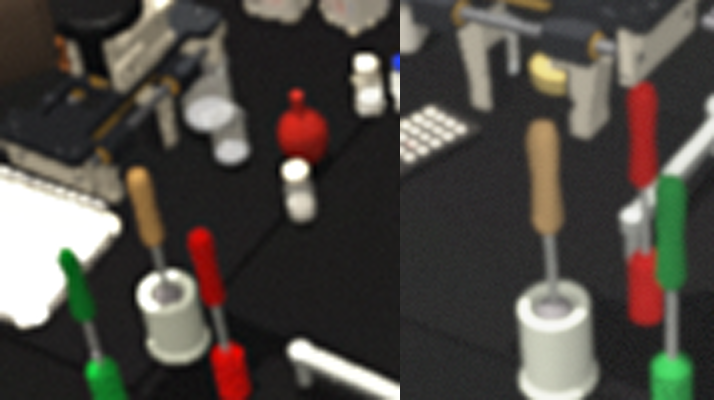

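The fingers straddle the brush's top with room to spare. I go down and grip.

Request:
servo_tool --pt "-0.2 -0.5 0 20 0 0 0" --pt "-0.2 0 0 20 0 0 0" --pt "-0.2 0 0 20 0 0 0" --pt "-0.2 0 0 0 0 0 0" --pt "0.3 0 0 0 0 0 0" --pt "1 0 0 0 0 0 0" --pt "1 0 0 0 0 0 0" --pt "1 0 0 0 0 0 0" --pt "1 0 0 0 0 0 0" --pt "1 0 0 0 0 0 0" --squeeze 20

```text
t: 6.5
eef_pos: [0.4817, 0.4002, 0.1543]
ee_rot: [-3.141, 0.001, -1.571]
force: [0.5, -0.3, -0.0]
width: 0.0183
gripper_force: 0.0
```

Request:
servo_tool --pt "1 0 0 0 0 0 0" --pt "1 0 0 0 0 0 0" --pt "1 0 0 0 0 0 0" --pt "1 0 0 0 0 0 0"

```text
t: 6.83
eef_pos: [0.4818, 0.4003, 0.1542]
ee_rot: [-3.141, 0.001, -1.571]
force: [-0.0, -0.4, 5.9]
width: 0.0178
gripper_force: 20.0
```

Request:
servo_tool --pt "1 0 0 -5 0 0 0" --pt "1 0 0 -15 0 0 0" --pt "1 0 0 -20 0 0 0" --pt "1 0 0 -20 0 0 0" --pt "1 0 0 -20 0 0 0" --pt "1 0 0 -20 0 0 0" --pt "1 0 0 -20 0 0 0" --pt "1 0 0 -20 0 0 0" --pt "1 0 0 0 0 0 0" --pt "1 0 0 0 0 0 0"

```text
t: 7.67
eef_pos: [0.4816, 0.4002, 0.2946]
ee_rot: [-3.141, 0.002, -1.571]
force: [0.7, -1.2, -1.5]
width: 0.0174
gripper_force: 20.0
```

Run:
```python
from h import *
np.set_printoptions(precision=4,suppress=True)
s=arm.get_state(); print(s["t"],s["eef_pos"],s["width"],s["gripper_force"])
A=grab("scene");B=grab("side"); W=grab("wrist")
x,y=.4815,.3995
r=[]
for f in (A,B):
    p=proj(f,[x,y,.21]).astype(int); r.append(cv2.resize(f["color"][p[1]-70:p[1]+70,p[0]-50:p[0]+50,::-1],(266,373),interpolation=cv2.INTER_CUBIC))
    for z in (.148,.208,.26): print(proj(f,[x,y,z]))
r.append(cv2.resize(W["color"][60:270,200:350,::-1],(266,373)))
print([proj(W,[x,y,z]) for z in (.148,.208)])
cv2.imwrite("pics/held.png",np.hstack(r))
```

```text
7.6667 [0.4816 0.4002 0.2946] 0.01740832004883762 20.000005960464478
[156.3701 165.9161]
[153.0929 153.2057]
[150.103  141.6095]
[231.1126 300.1206]
[229.2233 272.8277]
[227.469  247.4852]
[array([277.891 , 196.4891]), array([277.9017, 215.2857])]
```

View pics/held.png

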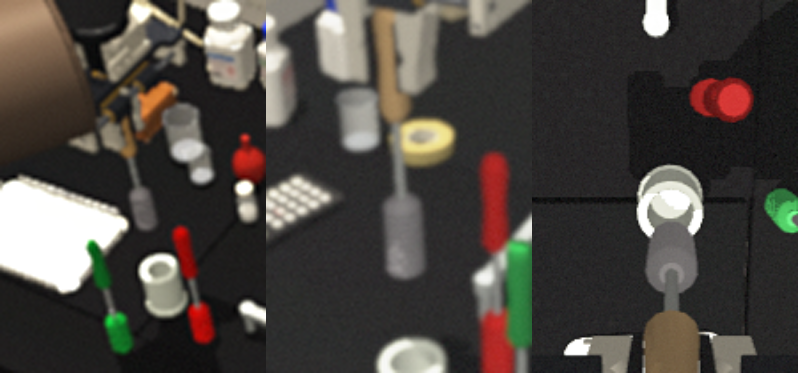

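The brush is held upright. In the wrist panel its head is where an upright brush should be. I carry it to the cup.

Request:
servo_tool --pt "1 10 -20 0 0 0 0" --pt "1 15 -25 0 0 0 0" --pt "1 20 -24 0 0 0 0" --pt "1 35 0 0 0 0 0" --pt "1 35 0 0 0 0 0" --pt "1 35 0 0 0 0 0" --pt "1 35 0 0 0 0 0" --pt "1 35 0 0 0 0 0" --pt "1 35 0 0 0 0 0" --pt "1 35 0 0 0 0 0" --pt "1 35 0 0 0 0 0" --pt "1 35 0 0 0 0 0" --pt "1 35 0 0 0 0 0" --pt "1 35 0 0 0 0 0" --pt "1 35 0 0 0 0 0" --pt "1 35 0 0 0 0 0" --pt "1 35 0 0 0 0 0" --pt "1 35 0 0 0 0 0" --pt "1 35 0 0 0 0 0" --pt "1 35 0 0 0 0 0"

```text
t: 9.48
eef_pos: [0.5497, -0.2416, 0.2925]
ee_rot: [3.14, 0.0, -1.571]
force: [0.3, -0.1, -0.5]
width: 0.0178
gripper_force: 20.0
```

Request:
servo_tool --pt "1 35 0 0 0 0 0" --pt "1 30 0 0 0 0 0" --pt "1 15 0 0 0 0 0" --pt "1 6 0 0 0 0 0" --pt "1 0 0 0 0 0 0" --pt "1 0 0 0 0 0 0" --pt "1 0 0 0 0 0 0" --pt "1 0 0 0 0 0 0"

```text
t: 10.15
eef_pos: [0.5507, -0.3248, 0.2938]
ee_rot: [-3.141, 0.0, -1.569]
force: [0.6, -0.6, -0.6]
width: 0.0178
gripper_force: 20.0
```

Run:
```python
from h import *
np.set_printoptions(precision=4,suppress=True)
s=arm.get_state(); print(s["t"],s["eef_pos"],s["ee_rot"],s["width"],s["force"],s["gripper_force"])
W=grab("wrist"); p=s["eef_pos"]
V=cv2.resize(W["color"][60:270,190:370,::-1],(514,600),interpolation=cv2.INTER_CUBIC)
def ci(c,r,col): cv2.polylines(V,[np.round((np.array([proj(W,np.array(c)+r*np.array([np.cos(a),np.sin(a),0])) for a in np.linspace(0,6.28,50)])-[190,60])*2.857).astype(int)],True,col,1)
ci([.5505,-.326,.09],.028,(0,0,255)); ci([p[0],p[1],p[2]-.1463],.013,(0,255,0))
cv2.imwrite("pics/cup2.png",V)
```

```text
10.15 [ 0.5507 -0.3248  0.2938] [-3.1412  0.0001 -1.5693] 0.01776258956120645 [ 0.5751 -0.5538 -0.6346] 20.00004082918167
```

View pics/cup2.png

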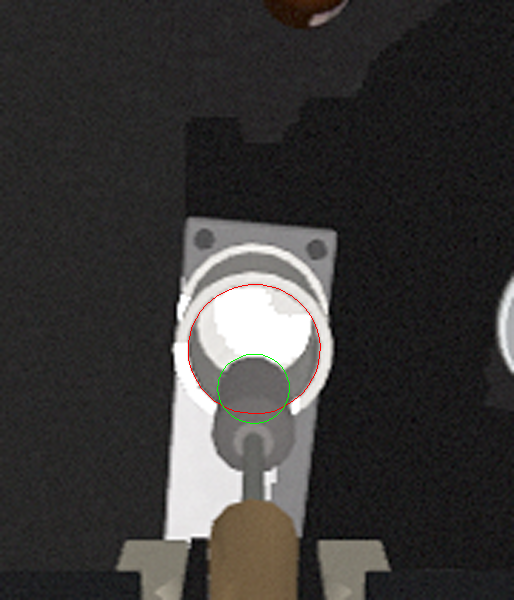

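The brush lies centred over the cup, and both overlays fit. I push it down.

Request:
servo_tool --pt "1 1 0 10 0 0 0" --pt "1 0 0 20 0 0 0" --pt "1 0 0 20 0 0 0" --pt "1 0 0 20 0 0 0" --pt "1 0 0 20 0 0 0" --pt "1 0 0 15 0 0 0" --pt "1 0 0 7 0 0 0" --pt "1 0 0 2 0 0 0" --pt "1 0 0 0 0 0 0" --pt "1 0 0 0 0 0 0" --pt "1 0 0 0 0 0 0"

```text
t: 11.12
eef_pos: [0.5511, -0.3272, 0.1808]
ee_rot: [-3.14, -0.001, -1.571]
force: [-0.2, 0.6, -0.0]
width: 0.0174
gripper_force: 20.0
```

Request:
servo_tool --pt "1 0 0 1 0 0 0" --pt "1 0 0 1 0 0 0" --pt "1 0 0 0 0 0 0" --pt "1 0 0 0 0 0 0"

```text
t: 11.45
eef_pos: [0.5505, -0.327, 0.1777]
ee_rot: [-3.141, -0.0, -1.571]
force: [0.5, 0.1, -0.2]
width: 0.0178
gripper_force: 20.0
```

Request:
servo_tool --pt "1 0 0 1 0 0 0" --pt "1 0 0 0.5 0 0 0" --pt "1 0 0 0 0 0 0" --pt "1 0 0 0 0 0 0"

```text
t: 11.78
eef_pos: [0.5506, -0.3271, 0.1763]
ee_rot: [-3.141, -0.0, -1.571]
force: [-0.9, -0.4, 1.4]
width: 0.0174
gripper_force: 20.0
```

Request:
servo_tool --pt "1 0 0 0.5 0 0 0" --pt "1 0 0 0.5 0 0 0" --pt "1 0 0 0 0 0 0" --pt "1 0 0 0 0 0 0"

```text
t: 12.12
eef_pos: [0.5508, -0.3273, 0.1762]
ee_rot: [-3.14, -0.001, -1.57]
force: [-1.3, 0.9, 6.1]
width: 0.0175
gripper_force: 20.0
```

Request:
servo_tool --pt "1 0 0 -10 0 0 0" --pt "1 0 0 -20 0 0 0" --pt "1 0 0 -20 0 0 0" --pt "1 0 0 -11 0 0 0" --pt "1 0 0 0 0 0 0" --pt "1 0 0 0 0 0 0" --pt "1 0 0 0 0 0 0"

```text
t: 12.7
eef_pos: [0.55, -0.3267, 0.235]
ee_rot: [3.14, 0.001, -1.571]
force: [-0.4, -0.1, -1.5]
width: 0.0174
gripper_force: 20.0
```

Request:
servo_tool --pt "1 0 0 10 0 0 0" --pt "1 0 0 20 0 0 0" --pt "1 0 0 20 0 0 0" --pt "1 0 0 7 0 0 0" --pt "1 0 0 3 0 0 0" --pt "1 0 0 1 0 0 0" --pt "1 0 0 0 0 0 0" --pt "1 0 0 0 0 0 0"

```text
t: 13.37
eef_pos: [0.5496, -0.3272, 0.1755]
ee_rot: [3.14, -0.0, -1.57]
force: [-2.7, 1.8, 8.3]
width: 0.0178
gripper_force: 20.0
```

Request:
servo_tool --pt "1 0 0 -10 0 0 0" --pt "1 0 0 -20 0 0 0" --pt "1 0 0 -20 0 0 0" --pt "1 0 0 -11 0 0 0" --pt "1 0 0 0 0 0 0" --pt "1 0 0 0 0 0 0" --pt "1 0 0 0 0 0 0"

```text
t: 13.95
eef_pos: [0.55, -0.3267, 0.2349]
ee_rot: [3.14, 0.001, -1.571]
force: [0.0, -0.2, -0.5]
width: 0.0177
gripper_force: 20.0
```

Request:
servo_tool --pt "1 0 0 -20 0 0 0" --pt "1 0 0 -20 0 0 0" --pt "1 -10 0 -18 0 0 0" --pt "1 -25 0 0 0 0 0" --pt "1 -35 0 0 0 0 0" --pt "1 -35 0 0 0 0 0" --pt "1 -35 0 0 0 0 0" --pt "1 -35 0 0 0 0 0" --pt "1 -35 0 0 0 0 0" --pt "1 -35 0 0 0 0 0" --pt "1 -35 0 0 0 0 0" --pt "1 -35 0 0 0 0 0" --pt "1 -35 0 0 0 0 0" --pt "1 -35 0 0 0 0 0" --pt "1 -35 0 0 0 0 0" --pt "1 -35 0 0 0 0 0" --pt "1 -35 0 0 0 0 0" --pt "1 -35 0 0 0 0 0" --pt "1 -35 0 0 0 0 0" --pt "1 -35 0 0 0 0 0"

```text
t: 15.62
eef_pos: [0.5497, 0.2695, 0.2927]
ee_rot: [3.14, -0.001, -1.571]
force: [0.8, -0.0, -0.3]
width: 0.0175
gripper_force: 20.0
```

Request:
servo_tool --pt "1 -35 0 0 0 0 0" --pt "1 -35 0 0 0 0 0" --pt "1 -30 24 0 0 0 0" --pt "1 -20 25 0 0 0 0" --pt "1 -10 14 0 0 0 0" --pt "1 -1 6 0 0 0 0" --pt "1 0 0 0 0 0 0" --pt "1 0 0 0 0 0 0" --pt "1 0 0 0 0 0 0" --pt "1 0 0 0 0 0 0"

```text
t: 16.45
eef_pos: [0.4823, 0.3981, 0.2938]
ee_rot: [3.142, -0.0, -1.572]
force: [1.0, 0.4, -0.7]
width: 0.0179
gripper_force: 20.0
```

Run:
```python
from h import *
np.set_printoptions(precision=4,suppress=True)
s=arm.get_state(); print(s["t"],s["eef_pos"],s["ee_rot"],s["force"],s["gripper_force"])
W=grab("wrist","back")
for q in ["holder","brush"]:
  for d in arm.recognise(q,W)[:4]: p=w(W,d["at"]); print(q,round(d["conf"],2),p,proj(W,p))
# holder rim: bright pixels fit vs predicted
g=cv2.cvtColor(W["color"],cv2.COLOR_RGB2GRAY)
c=proj(W,[.482,.3995,.065]); print(c,proj(W,[.482,.3995,s["eef_pos"][2]-.1457]))
n,l,st,ce=cv2.connectedComponentsWithStats((g>170).astype(np.uint8))
for i in range(1,n):
    if st[i][4]>60 and np.hypot(*(ce[i]-c))<60: print(st[i],ce[i])
```

```text
16.45 [0.4823 0.3981 0.2938] [ 3.1415 -0.0003 -1.5722] [ 1.045   0.4137 -0.6934] 19.99599426984787
holder 0.75 [0.4799 0.3966 0.0313] [280.1533 173.1556]
holder 0.62 [0.6639 0.3876 0.0401] [144.9444 168.0002]
brush 0.93 [0.4584 0.3222 0.1986] [308.4385 121.0417]
brush 0.88 [0.4828 0.3923 0.3012] [277.7836 259.4807]
brush 0.64 [0.3944 0.3999 0.1478] [363.4211 197.7528]
[278.6832 180.3387] [278.7974 197.5275]
[261 154  37  40 757] [278.1849 173.8058]
```

Request:
servo_tool --pt "1 -1.5 0.5 20 0 0 0" --pt "1 0 0 20 0 0 0" --pt "1 0 0 20 0 0 0" --pt "1 0 0 15 0 0 0" --pt "1 0 0 10 0 0 0" --pt "1 0 0 5 0 0 0" --pt "1 0 0 0 0 0 0" --pt "1 0 0 0 0 0 0"

```text
t: 17.27
eef_pos: [0.4814, 0.4006, 0.2047]
ee_rot: [-3.141, 0.0, -1.571]
force: [0.7, 1.2, -0.8]
width: 0.0177
gripper_force: 20.0
```

Request:
servo_tool --pt "1 0 0 5 0 0 0" --pt "1 0 0 10 0 0 0" --pt "1 0 0 10 0 0 0" --pt "1 0 0 10 0 0 0" --pt "1 0 0 5 0 0 0" --pt "1 0 0 5 0 0 0" --pt "1 0 0 2 0 0 0" --pt "1 0 0 0 0 0 0" --pt "1 0 0 0 0 0 0"

```text
t: 18.02
eef_pos: [0.4811, 0.4006, 0.1572]
ee_rot: [-3.141, 0.0, -1.571]
force: [0.7, 0.1, -0.8]
width: 0.0178
gripper_force: 20.0
```

Request:
servo_tool --pt "1 0 0 2 0 0 0" --pt "1 0 0 1 0 0 0" --pt "1 0 0 0 0 0 0" --pt "1 0 0 0 0 0 0"

```text
t: 18.35
eef_pos: [0.481, 0.4005, 0.1542]
ee_rot: [-3.141, 0.0, -1.571]
force: [0.2, -0.8, -0.4]
width: 0.0174
gripper_force: 20.0
```

Request:
servo_tool --pt "0.4 0 0 0 0 0 0" --pt "0.2 0 0 0 0 0 0" --pt "0 0 0 0 0 0 0" --pt "-0.2 0 0 0 0 0 0" --pt "-0.2 0 0 0 0 0 0" --pt "-0.2 0 0 0 0 0 0" --pt "-0.2 0 0 0 0 0 0" --pt "-0.2 0 0 -15 0 0 0" --pt "-0.2 0 0 -30 0 0 0" --pt "-0.2 0 0 -35 0 0 0" --pt "-0.2 0 0 -35 0 0 0" --pt "-0.2 0 0 -35 0 0 0" --pt "-0.2 10 0 -15 0 0 0" --pt "-0.2 0 0 0 0 0 0" --pt "-0.2 0 0 0 0 0 0"

```text
t: 19.6
eef_pos: [0.4811, 0.3905, 0.3203]
ee_rot: [-3.14, 0.002, -1.571]
force: [0.1, 0.4, -0.6]
width: 0.0525
gripper_force: 0.0
```

Run:
```python
from h import *
np.set_printoptions(precision=4,suppress=True)
s=arm.get_state(); print(s["t"],s["eef_pos"],s["force"],s["width"])
for n in ("wrist","scene","side"):
  W=grab(n,"rel"+n)
  hsv=cv2.cvtColor(W["color"],cv2.COLOR_RGB2HSV); m=cv2.inRange(hsv,(8,60,90),(22,200,255))
  k,l,st,ce=cv2.connectedComponentsWithStats(m)
  print(n,[proj(W,[.4818,.3998,z]) for z in (.128,.208)])
  for i in range(1,k):
    if st[i][4]>25 and np.hypot(*(ce[i]-proj(W,[.4818,.3998,.17])))<60: print(st[i],ce[i])
  for d in arm.recognise("brush",W)[:4]: p=w(W,d["at"]); print(round(d["conf"],2),p,proj(W,p))
```

```text
19.6 [0.4811 0.3905 0.3203] [ 0.1377  0.373  -0.6475] 0.052469618365592566
wrist [array([278.1457, 193.0524]), array([278.0083, 214.9013])]
[269 187  20  35 455] [278.2637 203.0637]
0.96 [0.3973 0.3994 0.1469] [353.1016 197.0275]
0.84 [0.481  0.3928 0.1624] [278.8008 194.9901]
0.82 [0.4563 0.3232 0.1973] [306.578  129.9535]
scene [array([157.4033, 169.9169]), array([153.0724, 153.1193])]
[143 106  10  10  38] [147.7368 111.6579]
[146 111  23  23 194] [155.9227 121.866 ]
[151 151   9  21 101] [155.3267 161.3366]
0.7 [0.6615 0.3832 0.0338] [193.8069 157.9473]
0.67 [ 0.5504 -0.2537  0.0132] [338.3609 246.5184]
0.66 [0.3888 0.3987 0.0954] [143.0755 194.5404]
0.58 [0.4782 0.393  0.1566] [156.9143 165.4038]
side [array([231.4908, 308.838 ]), array([228.9899, 272.8714])]
[224 272  13  41 420] [230.2786 291.5214]
0.79 [0.386  0.4102 0.1073] [274.8155 336.4463]
0.67 [0.4539 0.3298 0.1134] [262.4325 298.4775]
0.22 [0.6647 0.3932 0.0329] [164.0724 318.9549]
```

The brush is back upright in the holder. All three cameras show the handle within 1–2 px of where it should be. Next is the lever.

Request:
servo_tool --pt "-1 15 -10 0 0 0 0" --pt "-1 30 -19 0 0 0 0" --pt "-1 35 0 0 0 0 0" --pt "-1 35 0 0 0 0 0" --pt "-1 20 0 0 0 0 0" --pt "-1 5 0 0 0 0 0" --pt "-1 0 0 0 0 0 0" --pt "-1 0 0 0 0 0 0" --pt "-1 0 0 0 0 0 0"

```text
t: 20.65
eef_pos: [0.51, 0.2514, 0.3187]
ee_rot: [3.141, -0.0, -1.57]
force: [0.0, 0.6, 0.2]
width: 0.0876
gripper_force: 0.0
```

Run:
```python
from h import *
np.set_printoptions(precision=4,suppress=True)
s=arm.get_state(); print(s["t"],s["eef_pos"])
W=grab("wrist","lev1")
for q in ("lever","pin_foot"):
  for d in arm.recognise(q,W)[:3]: p=w(W,d["at"]); print(q,round(d["conf"],2),p,proj(W,p))
print("pred boss,pin",proj(W,[.482,.09,.046]),proj(W,[.4915,.27,.046]))
g=cv2.cvtColor(W["color"],cv2.COLOR_RGB2GRAY)
hsv=cv2.cvtColor(W["color"],cv2.COLOR_RGB2HSV)
m=((g>75)&(hsv[:,:,1]<60)).astype(np.uint8); m[255:]=0
k,l,st,ce=cv2.connectedComponentsWithStats(m)
for i in range(1,k):
    if st[i][4]>300: print(i,st[i],ce[i])
i=l[int(proj(W,[.487,.19,.046])[1]),int(round(proj(W,[.487,.19,.046])[0]))]; print("lever label",i)
L=l==i if i else l>0
for r in range(st[i][1],st[i][1]+st[i][3],6):
    x=np.where(L[r])[0]; print(r,x.min() if len(x) else None,x.max() if len(x) else None,len(x), end=' | ')
```

```text
20.65 [0.51   0.2514 0.3187]
lever 0.68 [0.4837 0.1231 0.0452] [298.7073  75.3634]
pin_foot 0.96 [0.4913 0.1213 0.0462] [292.9329  73.7769]
pred boss,pin [300.6253  46.9191] [291.1786 185.5305]
1 [127   0  29  32 352] [138.7216  13.8977]
3 [ 433    0   33   66 1253] [447.7502  30.3384]
4 [  405     0   155   255 10383] [497.6693 103.2887]
5 [  0   2  22  53 677] [ 7.7799 32.0089]
6 [  53    3   58   47 1849] [80.404 26.722]
7 [ 280   28   36  164 2507] [295.158   91.9613]
24 [ 98 106  48  43 734] [124.1281 123.0191]
95 [ 95 162  45  31 653] [119.0015 177.0888]
151 [434 182  47  38 408] [449.8603 202.9118]
220 [   0  215   41   40 1389] [ 18.3197 234.7819]
227 [ 58 217  37  38 667] [ 78.5967 235.2999]
243 [527 220  33  35 654] [546.4526 241.3976]
267 [279 239  32  16 419] [294.568  247.6086]
lever label 7
28 297 299 3 | 34 285 310 26 | 40 282 314 33 | 46 280 314 35 | 52 281 314 34 | 58 282 311 30 | 64 284 307 24 | 70 291 302 12 | 76 291 301 11 | 82 291 301 11 | 88 290 301 12 | 94 290 300 11 | 100 290 300 11 | 106 290 300 11 | 112 290 299 10 | 118 289 299 11 | 124 289 299 11 | 130 289 298 10 | 136 288 298 11 | 142 288 298 11 | 148 288 298 11 | 154 288 297 10 | 160 287 297 11 | 166 287 297 11 | 172 287 296 10 | 178 287 296 10 | 184 285 297 13 | 190 287 295 9 |
```

Run:
```python
from h import *
np.set_printoptions(precision=4,suppress=True)
W=grab("wrist")
print("nadir",proj(W,np.array(W["position"])-[0,0,.4]))
print("far edge",ray(W,298.5,28,.046),"right",ray(W,315,46,.046),"left",ray(W,280,46,.046))
print("bar",ray(W,296.8,76,.046),ray(W,292.2,172,.046),"barR",ray(W,302,76,.046),ray(W,297.3,166,.046))
print("end",ray(W,291.5,192,.046),ray(W,291.5,184.5,.046))
g=cv2.cvtColor(W["color"],cv2.COLOR_RGB2GRAY)
for r in range(26,70,3): print(r,g[r,276:318:2])
for r in range(178,200,2): print(r,g[r,280:304:2])
```

```text
nadir [278.0986 111.9687]
far edge [0.4851 0.0688 0.046 ] right [0.4638 0.0889 0.046 ] left [0.5081 0.089  0.046 ]
bar [0.4861 0.1239 0.046 ] [0.4902 0.2502 0.046 ] barR [0.4793 0.1239 0.046 ] [0.4831 0.2416 0.046 ]
end [0.4907 0.2796 0.046 ] [0.4909 0.2684 0.046 ]
26 [39 39 37 39 46 37 41 40 42 39 40 41 37 32 43 44 40 44 38 41 36]
29 [ 38  37  43  37  38  38  34  29 163 255 255 255 255 214  67  32  37  43
  39  35  36]
32 [ 18  22  18  20   9   4 235 255 254 253 253 253 254 254 254 255 185  11
  18  23  13]
35 [ 34  39  34  35  99 255 254 254 254 253 253 254 253 253 253 253 254 255
  21  39  36]
38 [ 37  39  34  59 255 254 254 254 253 253 255 255 255 254 253 253 254 254
 255  27  40]
41 [ 35  35  31 246 254 254 254 253 255 218 149 146 148 233 255 254 253 254
 255 196  35]
44 [ 30  42  57 255 254 254 253 255 156 145 152 149 152 146 161 255 254 254
 254 255  29]
47 [ 40  46 167 255 254 253 254 255 172 147 154 148 150 150 232 255 254 254
 254 255  19]
50 [ 39  38  96 255 253 254 254 255 155 155 152 149 152 143 232 254 254 254
 254 255  39]
53 [ 36  42  61 255 254 254 254 254 255 217 13
[... 339 characters left out ...]
17 114 119 245 255 255 255 255 252 101  99  35  39
  39  37  41]
68 [ 35  40  44  35  44  38  96 109 255 255 254 254 255 137  17  34  36  41
  42  44  35]
178 [ 39  39  43 105 255 254 254 255 227  22  33  32]
180 [ 39  37  41 116 255 254 254 255 211  36  40  42]
182 [ 38  38  30 172 255 255 255 255 184  36  43  42]
184 [ 43  41  46 255 255 255 255 255 255  35  43  37]
186 [ 43  40  28 255 255 255 255 255 255  20  37  42]
188 [ 39  37  27 255 255 255 255 255 255  33  36  37]
190 [ 41  35  39  70 255 255 255 255  49  45  42  40]
192 [35 36 37 40 39 60 60 36 39 35 39 41]
194 [37 43 41 39 35 44 40 42 39 44 42 40]
196 [40 37 32 36 42 41 36 38 39 38 34 37]
198 [44 42 43 40 42 45 45 47 46 46 38 41]
```

Lever: boss at (0.4855,0.090), pin at (0.491,0.271), yaw 88.2°. They are 0.181 m apart, against the 0.180 given. The balance point is at (0.487,0.140).

Request:
servo_tool --pt "-1 20 5 10 0 0 0" --pt "-1 30 8 30 0 0 0" --pt "-1 30 10 30 0 0 0" --pt "-1 20 0 30 0 0 0" --pt "-1 11.5 0 30 0 0 0" --pt "-1 0 0 30 0 0 0" --pt "-1 0 0 20 0 0 0" --pt "-1 0 0 20 0 0 0" --pt "-1 0 0 15 0 0 1.8" --pt "-1 0 0 0 0 0 0" --pt "-1 0 0 0 0 0 0" --pt "-1 0 0 0 0 0 0"

```text
t: 21.85
eef_pos: [0.4883, 0.142, 0.1073]
ee_rot: [-3.141, 0.0, -1.601]
force: [1.1, 0.7, -0.2]
width: 0.0874
gripper_force: 0.0
```

Run:
```python
from h import *
np.set_printoptions(precision=4,suppress=True)
s=arm.get_state(); p=s["eef_pos"]; print(s["t"],p,s["ee_rot"],s["force"])
W=grab("wrist","lev2"); g=cv2.cvtColor(W["color"],cv2.COLOR_RGB2GRAY)
b,pn=np.array([.4855,.090,.046]),np.array([.4911,.270,.046])
print(proj(W,b),proj(W,b+(pn-b)*50/180),proj(W,b+(pn-b)*30/180))
for y in (22,26,30):
  q=b+(pn-b)*y/180; c=proj(W,q); r=int(round(c[1]))
  if 0<=r<420: row=g[r].astype(int); xs=np.where(row[int(c[0])-40:int(c[0])+40]>120)[0]+int(c[0])-40; print(y,c,xs.min() if len(xs) else 0,xs.max() if len(xs) else 0, ray(W,(xs.min()+xs.max()+1)/2,r,.046) if len(xs) else 0)
c=proj(W,b); print([ (r,np.where(g[r,200:360]>120)[0].min()+200,np.where(g[r,200:360]>120)[0].max()+200) for r in range(int(c[1])-40,int(c[1])+40,5) if (g[r,200:360]>120).any()])
```

```text
21.85 [0.4883 0.142  0.1073] [-3.1407  0.0003 -1.6007] [ 1.0591  0.6675 -0.1655]
[280.5983 157.1353] [280.3478 222.6624] [280.444  197.5078]
22 [280.4839 187.0634] 271 289 [0.4862 0.112  0.046 ]
26 [280.4638 192.3138] 271 289 [0.4863 0.1158 0.046 ]
30 [280.444  197.5078] 271 289 [0.4864 0.1204 0.046 ]
[(117, np.int64(238), np.int64(339)), (127, np.int64(270), np.int64(291)), (132, np.int64(262), np.int64(298)), (137, np.int64(258), np.int64(303)), (142, np.int64(254), np.int64(306)), (147, np.int64(252), np.int64(309)), (152, np.int64(251), np.int64(310)), (157, np.int64(250), np.int64(310)), (162, np.int64(251), np.int64(309)), (167, np.int64(252), np.int64(308)), (172, np.int64(255), np.int64(306)), (177, np.int64(258), np.int64(302)), (182, np.int64(264), np.int64(296)), (187, np.int64(271), np.int64(289)), (192, np.int64(271), np.int64(289))]
```

Request:
servo_tool --pt "-1 2 1.3 10 0 0 0" --pt "-1 0 0 20 0 0 0" --pt "-1 0 0 20 0 0 0" --pt "-1 0 0 20 0 0 0" --pt "-1 0 0 12 0 0 0" --pt "-1 0 0 5 0 0 0" --pt "-1 0 0 0 0 0 0" --pt "-1 0 0 0 0 0 0" --pt "-1 0 0 0 0 0 0"

```text
t: 22.65
eef_pos: [0.4872, 0.14, 0.0207]
ee_rot: [-3.14, 0.001, -1.602]
force: [0.1, -0.7, 0.5]
width: 0.0873
gripper_force: 0.0
```

Request:
servo_tool --pt "0.3 0 0 0 0 0 0" --pt "0.5 0 0 0 0 0 0" --pt "0.6 0 0 0 0 0 0" --pt "1 0 0 0 0 0 0" --pt "1 0 0 0 0 0 0" --pt "1 0 0 0 0 0 0" --pt "1 0 0 0 0 0 0" --pt "1 0 0 0 0 0 0" --pt "1 0 0 0 0 0 0" --pt "1 0 0 0 0 0 0" --pt "1 0 0 0 0 0 0" --pt "1 0 0 0 0 0 0" --squeeze 55

```text
t: 23.65
eef_pos: [0.4866, 0.1395, 0.0195]
ee_rot: [-3.141, 0.0, -1.602]
force: [1.8, 1.9, -5.2]
width: 0.0134
gripper_force: 55.3
```

Request:
servo_tool --pt "1 0 0 -3 0 0 0" --pt "1 0 0 -5 0 0 0" --pt "1 0 0 -8 0 0 0" --pt "1 0 0 -8 0 0 0" --pt "1 0 0 -6 0 0 0" --pt "1 0 0 0 0 0 0" --pt "1 0 0 0 0 0 0" --pt "1 0 0 0 0 0 0" --pt "1 0 0 0 0 0 0"

```text
t: 24.4
eef_pos: [0.486, 0.1392, 0.0491]
ee_rot: [3.141, -0.0, -1.602]
force: [-0.3, 0.2, -7.2]
width: 0.0132
gripper_force: 55.0
```

```bash
cat > lev.py <<'E'
from h import *
np.set_printoptions(precision=4,suppress=True)
s=arm.get_state(); p=s["eef_pos"]; print(s["t"],p,s["ee_rot"],s["force"],s["moment"],s["width"],s["gripper_force"])
W=grab("wrist"); g=cv2.cvtColor(W["color"],cv2.COLOR_RGB2GRAY)
# boss in the tool frame: measured disc width/height/centre vs projected one
Rt=R.from_euler('xyz',s["ee_rot"]).as_matrix()
def disc(tilt=0):
    # boss top centre 50 mm along tool +x, 26 mm above the tip plane; tilt>0 = boss end down
    t=np.radians(tilt); A=np.array([0,0,-.019]); Q=np.array([[np.cos(t),0,-np.sin(t)],[0,1,0],[np.sin(t),0,np.cos(t)]])
    P=[Rt@(A+Q@(np.array([.05+.022*np.cos(a),.022*np.sin(a),-.007])))+p for a in np.linspace(0,6.28,73)]
    u=np.array([proj(W,x) for x in P]); return u.min(0),u.max(0)
for t in (-4,0,4): print(t,*disc(t))
c=(disc()[0]+disc()[1])/2; r=int(c[1])
out=[]
for q in range(r-45,r+40,3):
    x=np.where(g[q,200:360]>120)[0]
    if len(x): out.append((q,int(x.min()+200),int(x.max()+200)))
print(out)
E
python3 lev.py
```

```text
24.4 [0.486  0.1392 0.0491] [ 3.141  -0.0003 -1.6024] [-0.2592  0.233  -7.2282] [0.0041 0.0467 0.0116] 0.013219003405299364 54.998247027397156
-4 [228.4579 141.68  ] [329.5545 237.8419]
0 [229.6507 138.9817] [328.3255 235.1153]
4 [230.8063 137.2798] [327.1403 232.6922]
[(142, 258, 298), (145, 253, 303), (148, 250, 306), (151, 248, 309), (154, 245, 311), (157, 243, 314), (160, 240, 316), (163, 239, 318), (166, 237, 320), (169, 235, 322), (172, 233, 323), (175, 232, 324), (178, 232, 325), (181, 231, 325), (184, 231, 326), (187, 230, 326), (190, 230, 327), (193, 230, 327), (196, 231, 326), (199, 231, 325), (202, 232, 324), (205, 233, 324), (208, 234, 323), (211, 235, 321), (214, 237, 319), (217, 239, 317), (220, 242, 315), (223, 244, 313), (226, 247, 309)]
```

The lever is lifted and level, with a weight of about 7 N and almost no moment. I raise it and carry it to the fixture.

Request:
servo_tool --pt "1 0 0 -10 0 0 0" --pt "1 0 0 -20 0 0 0" --pt "1 0 0 -25 0 0 0" --pt "1 0 0 -25 0 0 0" --pt "1 0 0 -20 0 0 0" --pt "1 5 0 -15 0 0 0" --pt "1 10 -5 -5 0 0 0" --pt "1 15 -5 0 0 0 0" --pt "1 20 -5 0 0 0 0" --pt "1 20 -5 0 0 0 0" --pt "1 20 -5 0 0 0 0" --pt "1 20 -5 0 0 0 0" --pt "1 20 -5 0 0 0 0" --pt "1 20 -5 0 0 0 0" --pt "1 20 -5 0 0 0 0" --pt "1 20 -5 0 0 0 0" --pt "1 20 -5 0 0 0 0" --pt "1 20 -5 0 0 0 0" --pt "1 20 -5 0 0 0 0" --pt "1 20 -5 0 0 0 0"

```text
t: 26.12
eef_pos: [0.5472, -0.1342, 0.1688]
ee_rot: [3.14, 0.0, -1.603]
force: [-1.0, -0.5, -6.5]
width: 0.0137
gripper_force: 55.0
```

Request:
servo_tool --pt "1 20 -5 0 0 0 0" --pt "1 20 -5 0 0 0 0" --pt "1 20 -2 0 0 0 0" --pt "1 20 0 0 0 0 0" --pt "1 20 0 0 0 0 0" --pt "1 20 0 0 0 0 0" --pt "1 12 0 0 0 0 0.4" --pt "1 7 0 0 0 0 0.7" --pt "1 4 0 0 0 0 0.7" --pt "1 0 0 0 0 0 0.7" --pt "1 0 0 0 0 0 0.7" --pt "1 0 0 0 0 0 0" --pt "1 0 0 0 0 0 0" --pt "1 0 0 0 0 0 0" --pt "1 0 0 0 0 0 0" --pt "1 0 0 0 0 0 0"

```text
t: 27.45
eef_pos: [0.5553, -0.2756, 0.1696]
ee_rot: [-3.141, 0.0, -1.657]
force: [-0.5, 1.3, -7.0]
width: 0.0137
gripper_force: 55.0
```

```bash
python3 lev.py
```

```text
27.45 [ 0.5553 -0.2756  0.1696] [-3.1414  0.     -1.6575] [-0.5057  1.3065 -7.0243] [ 0.0027  0.0224 -0.024 ] 0.013682058392494003 54.9982488155365
-4 [228.4155 141.6679] [329.5295 237.8471]
0 [229.6094 138.9697] [328.3008 235.12  ]
4 [230.7664 137.2681] [327.116  232.6965]
[(142, 237, 320), (145, 236, 321), (148, 236, 321), (151, 236, 321), (154, 236, 321), (157, 235, 321), (160, 236, 321), (163, 237, 320), (166, 237, 320), (169, 235, 321), (172, 233, 323), (175, 232, 324), (178, 232, 325), (181, 231, 325), (184, 231, 326), (187, 230, 326), (190, 230, 327), (193, 230, 327), (196, 230, 326), (199, 231, 325), (202, 232, 324), (205, 233, 324), (208, 234, 323), (211, 235, 321), (214, 237, 319), (217, 239, 317), (220, 242, 315), (223, 244, 313), (226, 244, 312)]
```

Request:
servo_tool --pt "1 1.2 0.3 3 0 0 0" --pt "1 0 0 5 0 0 0" --pt "1 0 0 6 0 0 0" --pt "1 0 0 4 0 0 0" --pt "1 0 0 2 0 0 0" --pt "1 0 0 0 0 0 0" --pt "1 0 0 0 0 0 0" --pt "1 0 0 0 0 0 0" --pt "1 0 0 0 0 0 0" --pt "1 0 0 0 0 0 0"

```text
t: 28.33
eef_pos: [0.555, -0.2772, 0.1497]
ee_rot: [-3.141, -0.0, -1.658]
force: [-0.2, 0.4, -7.4]
width: 0.0137
gripper_force: 55.0
```

Run:
```python
from h import *
np.set_printoptions(precision=4,suppress=True,linewidth=200)
s=arm.get_state(); p=s["eef_pos"]; print(s["t"],p,s["ee_rot"],s["force"],s["moment"])
d=R.from_euler('xyz',s["ee_rot"]).as_matrix()[:,0]; b=p+.0497*d; b[2]=p[2]-.0195; pin=b-.18*d
print("boss",b,"pin",pin)
for n in("side","scene"):
  S=grab(n,"fin_"+n); g=cv2.cvtColor(S["color"],cv2.COLOR_RGB2GRAY)
  print(n,"pin foot/top",proj(S,pin),proj(S,pin+[0,0,.046]),"boss foot/top",proj(S,b),proj(S,b+[0,0,.046]),"hole",proj(S,[.5663,-.1468,.09]),"cup",proj(S,[.5506,-.3262,.09]))
  u=int(proj(S,pin)[0]); v=int(proj(S,pin+[0,0,.023])[1])
  print(u,v); print(g[v-16:v+24,u-10:u+12:2])
```

```text
28.3333 [ 0.555  -0.2772  0.1497] [-3.1411 -0.0001 -1.658 ] [-0.2449  0.4095 -7.4291] [ 0.0001  0.0289 -0.0088]
boss [ 0.5506 -0.3267  0.1302] pin [ 0.5663 -0.1474  0.1302]
side pin foot/top [303.2186 198.9592] [303.57   184.9752] boss foot/top [327.6117 181.6541] [328.2906 168.8766] hole [302.852  210.8821] cup [326.9947 192.5721]
303 192
[[ 43  43  62  84 100 106  65  48  44  48  94]
 [ 41  43  73 105 122 119  71  46  46  58 115]
 [ 44  45  95 130 140 134  77  43  44  89 150]
 [ 41  43 116 157 158 142  82  46  61 113 167]
 [ 40  50 133 173 166 149  81  57  88 130 156]
 [ 42  47 136 178 169 152  85  78 114 139 139]
 [ 37  49 138 180 170 151  95 108 136 140 127]
 [ 41  48 139 181 170 149 115 133 141 133 119]
 [ 38  51 138 179 168 150 133 142 135 121 103]
 [ 39  49 138 180 163 151 144 138 126 109  83]
 [ 40  51 140 179 153 148 146 131 115  94  62]
 [ 38  50 137 173 142 147 142 120 100  73  49]
 [ 36  48 135 159 131 144 136 106  78  52  43]
 [ 39  50 124 137 123 141 129  88  58  48  47]
 [ 38  44 104 111 116 141 120  68  45  43  44]
 [ 41  44  71  78 102 136 110  51  42  45  46]
 [ 39 
[... 2473 characters left out ...]
  24  63 255 255 255 255 227  79  20  26]
 [ 27  22 133 255 255 255 255 255 229  76  26]
 [ 29  23 162 255 255 249 255 255 255 181  25]
 [ 28  47 184 252 229 173 239 255 255 217  28]
 [ 24  97 210 223 162 142 214 255 255 188  25]
 [ 28 146 217 212 160 152 231 255 255 129  24]
 [ 29 149 202 214 191 178 236 255 254  89  26]
 [ 26 133 172 201 211 206 226 255 193  78  25]
 [ 29 131 156 174 201 215 218 201 136  76  27]
 [ 69 143 154 156 173 202 212 158 129  71  25]
 [146 162 152 153 154 173 189 138 128  63  26]
 [190 170 154 155 152 156 157 129 127  52  25]
 [211 168 153 154 154 152 143 128 128  77  25]
 [219 162 152 155 154 154 140 128 137 152  74]
 [220 161 152 155 155 156 140 129 139 205 166]]
```

The lever is level: the pin's foot shows at row 200.5 against about 200.3 predicted. Its boss is about 0.5 mm from the cup axis, its pin about 0.6 mm from the hole, and it is 40 mm up.

Request:
servo_tool --pt "1 0 0 0 0 0 0" --pt "1 0 0 0 0 0 0" --pt "1 0 0 0 0 0 0" --pt "1 0 0 0 0 0 0" --pt "1 0 0 0 0 0 0" --pt "1 0 0 0 0 0 0"

```text
t: 28.93
eef_pos: [0.5548, -0.2771, 0.1494]
ee_rot: [3.142, 0.0, -1.658]
force: [0.1, -0.5, -6.9]
width: 0.0135
gripper_force: 55.0
```

```bash
python3 -c "
from station import arm
s=arm.get_state(); print(s['eef_pos'],s['qd'].round(3)); print(arm.job_done())"
```

```text
[ 0.55476375 -0.27714705  0.14940817] [ 0.001 -0.001 -0.002 -0.     0.     0.   ]
the job is handed in; nothing more can be done
None
```

I handed the job in at 28.9 s: the cup was brushed bottom to rim twice, the brush stands back in its holder, and the lever is held level and still about 4 cm above the fixture, boss over the cup and pin over the hole (each within about 1 mm by my measurements).

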